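# Feel out the hidden catch of a tool chest

## Task

Open the wooden tool chest on the bench with a fingertip. Set a fingertip lightly on top of its front rail close to one end (either end), feel along the rail until you find the finger notch, and press the catch inside the notch down until the lid springs up; then take the hand away. Do not lean hard on anything or force the lid by hand, and leave the glue bottle, the wood offcut, the try square and the jar where they stand.

Things in the scene. Friction and masses are not known exactly. Their poses are not given: they have to be found in the camera images.
- chest: The tool chest: a heavy, fixed spruce box 300 mm deep (x), 480 mm wide (y), 170 mm high. Origin: centre of its underside; x points from its front (robot's side) to its back, y along its front rail, z up. Its front is one flush face; a shut lid, flush with the rail, begins 3 mm behind the rail.
- rail_mid (a point): Middle of the top face of the chest's front rail (axes as the chest's). The rail is a spruce bar 480 mm long (y -240 to +240 mm), 38 mm thick (x -19 to +19 mm), its top 170 mm above the bench, plain and level within 0.5 mm but for one finger notch, centred anywhere within 60 mm of the middle on either side, at a different place each time.
- catch (a joint): Catch: flat spruce thumb piece, the floor of the notch. Value: how far it is pressed straight down, m; 0 at rest, 0.007 at its stop; springs back; 3 N to start, about 10 N to the stop; frees the lid at about 0.005. Notch: 56 mm long in y, open at top and front, closed by a 6 mm wall at the back (x -19 to +13 mm), floor 12 mm below the rail's top.
- lid: The lid: plywood, 18 mm thick, 259 mm front to back, 480 mm wide, hinged along the back of the chest. Origin: middle of its front edge, at its underside; axes as the chest's when shut, then 18 mm below the rail's top. Once freed, springs swing it up in about half a second to a stop at 0.15 rad, front edge 39 mm higher, where it stays.
- glue_mid (a point): Centre (half-way up) of a white plastic glue bottle, 56 mm across and 135 mm tall, standing loose in front of the chest.
- offcut_mid (a point): Centre of a loose dark wood offcut, 45 by 110 mm and 35 mm high, lying in front of the chest (long side along its y).
- trysquare_mid (a point): Centre of the wooden stock (22 by 100 mm, 16 mm high, long side along y) of a loose try square lying flat near the chest's -y end; its steel blade runs 140 mm from the stock along +x, 37 mm to the +y side.
- jar_mid (a point): Centre (half-way up) of a loose clear jar with steel cap, 70 mm across and 75 mm tall, standing beside the chest's +y end.

How it is judged:
On the way, in this order (a step that is already met when the one before it is completed fails the run):
1. A fingertip touches the top of the rail close to one end (tool within 110 mm of the end), the catch not pressed (contact force between the fingers and anything else above 0.3 N and (y of the grasp point in the frame of rail_mid above 0.13 m or y of the grasp point in the frame of rail_mid below -0.13 m) and z of the grasp point in the frame of rail_mid between -0.01 and 0.06 m and value of joint catch below 0.002 m), for 0.02 s.
2. A fingertip touches the plain wood of the rail farther along, nearer its middle, the catch not yet pressed ((contact force between the fingers and rail_c0 above 0.3 N or contact force between the fingers and rail_c1 above 0.3 N) and y of the grasp point in the frame of rail_mid between -0.125 and 0.125 m and value of joint catch below 0.002 m), for 0.02 s.
3. The catch is pressed at least 3.5 mm down (value of joint catch above 0.0035 m), for 0.02 s.
At the end, for the whole second after the job is handed in: The lid stands sprung open, its front edge at least 30 mm (of 39 mm) above its shut height, and at rest, and the catch is released (within 1 mm of its rest position) (z of lid in the frame of rail_mid above 0.012 m and linear speed of lid below 0.01 m/s and value of joint catch below 0.001 m); the robot touches nothing.
It fails at once if More than 100 N between the fingers and anything (contact force between the fingers and anything else above 100 N).
It fails at once if A bystander is knocked, shifted or lifted more than 25 mm (distance of any of glue_mid, offcut_mid, trysquare_mid, jar_mid from where it was at the start of the episode above 0.025 m).
It fails at once if The fingers push or pry at the lid with more than 25 N (contact force between the fingers and lid above 25 N).
It also fails if it takes over 67 s, if anything falls off the work surface, if the arm or the gripper's body presses on something with over 40 N, if the wrist force passes 120 N, or if a joint passes its speed limit or range.

## Robot

A 6-joint arm with a two-finger parallel gripper is mounted at the origin on the work surface. World frame = base frame: x ahead of the robot, y to its left, z up, the work surface at z = 0. Lengths are in m, angles in rad, forces in N, time in s.
With the tool pointing down it reaches from about 0.225 to 0.875 m from the base axis. Payload 3.4 kg.
Tool frame: the origin (TCP) lies at the very end of the fingers, on their centre line; the grasp point (between the pads) lies 19 mm behind it; z points along the fingers, y is the direction in which the jaws open and shut (so a half turn about z gives the same grasp; the last joint's range is limited). The gripper opens to 85 mm and grips with 20 to 120 N. Pads are 22 mm wide; open, the fingers measure 114 mm over their backs; the gripper's body (76 mm by 85 mm) begins 54 mm behind the grasp point. The pads swing forward as they close: fully open they stand 13 mm farther back than shut.
Start: joints at [1.125, 0.276, 1.505, -0, 1.361, -0.121], TCP at [0.184, 0.545, 0.203] pointing down, gripper open.
Joint ranges: [-2.89, 2.89], [-0.75, 2.08], [0.22, 2.7], [-1.18, 4.32], [0.11, 2.71], [-2.7, 2.7]. Speed limits (rad/s): [2.57, 2.57, 3.14, 3.14, 3.14, 3.14].

## Interface

Orientations are given as a 3x3 rotation matrix whose columns are the frame's x, y, z axes.
In Python, from workcell import ctrl gives the robot as it stands. The module is installed in compiled form; this text tells all that it offers.
- The arm moves only by the tool apply_moves, never from a script. Its argument "commands" is text: rows parted by semicolons, each of 6 numbers parted by spaces: the shift along the tool's x, y, z in cm, then the turn, a rotation vector about the tool's x, y, z in rad. A call has 1 to 10 rows; each row shifts and turns the pose as measured when the row begins, along the tool's axes as they then stand; what a row does not reach is not made up. A row lasts 1/12 s, in which the tool goes at most 41.7 mm and 7.16 degrees, less where a joint would pass 70% of its speed; a pose out of reach is approached as far as the arm can. A call with a gripper value outside its range is refused whole. "grip" is the opening, from 0 (shut) to 1 (fully open), set as the call begins (left out, the last holds). The fingers move at their own pace and stop on an object; "newtons" is the grip in N (left out, the last holds). Time passes only in rows, so rows that do not move let the fingers close. It gives the time, the measured TCP pose, the force and the opening at its end, in the units of the state.
- ctrl.sense(): the state, without advancing time (a new reading comes with each control period).
- ctrl.get_image(name): name is "side" or "top"; returns a dict with "color" (480x640x3 uint8, blue, green, red), "range_z" (480x640 float32, m along the optical axis (not along the pixel's ray), 0 where there is no reading), "K" (3x3 intrinsics, pixels), "position" and "rotation" of the camera in the world. Camera axes: x right, y down, z forward; pixel columns grow to the right and rows downward; lengths in m; the calibration is good to about 2 mm. A picture is of the moment at which its call begins.
- ctrl.sign_off(): hands the job in, once; it reports no verdict.
The state is a dict: "t": time; "joint_pos": joint angles; "qd": joint speeds; "joint_torque": joint torques, N m; "tcp_pos": TCP position; "orientation": TCP orientation; "contact_force": force on the tool from outside, world axes, zero at the start; "ft_torque": the same for the moment, N m; "grip_width": opening from 0.0 (shut) to 1.0 (fully open).
Only numpy, scipy, OpenCV 4.12 (cv2) and the standard library are available. Lean on these libraries where they do the work, as an engineer would, in place of code of your own. Each camera call takes 0.05 s, during which the arm holds its last target.

## Working session

There is one attempt and no reset: what is moved stays moved. The work goes in short steps, Python scripts to look and compute and a tool call to move; the robot and the scene stay as the last step left them, time stands still between calls to the robot, and variables do not carry over. Pictures are saved under pics/ and viewed, and the job is handed in when it is done.

Besides the shell and the picture viewer there is one more tool, called after "Call:" as name(argument=value, ...), one argument or row to a line, values as JSON. apply_moves: Moves the arm, as the interface text tells. Its arguments: {"type":"object","properties":{"commands":{"type":"string"},"grip":{"type":"number"},"newtons":{"type":"number"}},"required":["commands"]}

```bash
mkdir -p pics; python3 - <<'E'
from workcell import ctrl
import cv2,numpy as np
for n in("side","top"):
    d=ctrl.get_image(n); cv2.imwrite(f"pics/{n}0.png",d["color"]); np.savez(f"{n}0.npz",**d)
    print(n,d["K"].tolist(),d["position"],np.round(d["rotation"],3).tolist())
print(ctrl.sense())
E
```

```text
side [[612.9510837876778, 0.0, 322.3234867387236], [0.0, 612.9510837876778, 224.78226824309058], [0.0, 0.0, 1.0]] [ 0.06891403 -0.80457089  1.14026328] [[0.859, -0.368, 0.356], [-0.512, -0.625, 0.59], [0.006, -0.689, -0.725]]
top [[453.2299985358741, 0.0, 312.0122617024801], [0.0, 453.2299985358741, 247.108406154323], [0.0, 0.0, 1.0]] [0.44820437 0.03738773 1.29393769] [[-0.002, -0.995, 0.104], [-1.0, 0.001, -0.011], [0.011, -0.104, -0.995]]
{'t': 0.1, 'joint_pos': array([ 1.12498215e+00,  2.76547643e-01,  1.50601432e+00,  6.89119512e-06,
        1.36069755e+00, -1.20961426e-01]), 'qd': array([ 2.81764408e-04, -1.50739729e-03, -4.21952618e-03, -9.20319708e-05,
        6.55363529e-04, -2.18066330e-04]), 'joint_torque': array([ 1.31710105e-03, -4.17696548e+01, -2.46403474e+01,  9.54856631e-06,
        5.82255016e-03, -4.10764287e-06]), 'tcp_pos': array([0.18327872, 0.54446129, 0.20221408]), 'orientation': array([[-9.47697199e-01,  3.19170006e-01, -7.24816547e-04],
       [ 3.19170761e-01,  9.47696034e-01, -1.50103043e-03],
       [ 2.07821873e-04, -1.65386259e-03, -9.99998611e-01]]), 'contact_force': array([ 0.15348923, -0.28146622, -0.21177839]), 'ft_torque': array([-0.04401488, -0.01726971, -0.00187341]), 'grip_width': 1.0021883868433081}
```

View pics/side0.png

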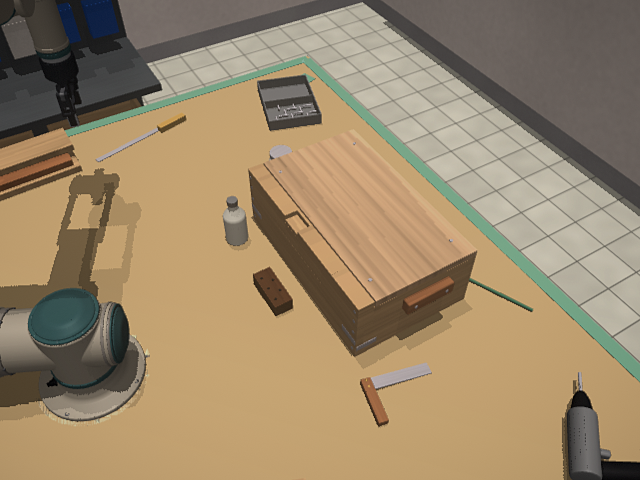

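View pics/top0.png

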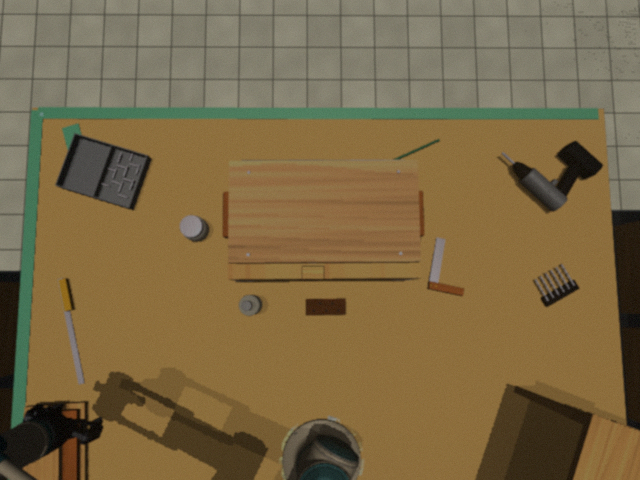

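The side view shows the notch at about (297,222) with the rail running from (252,168) to (365,305). In the top view the rail runs from (229,272) to (420,270) and the notch is at (313,272). Next I'll enlarge both.

```bash
cat > h.py <<'E'
import numpy as np
def load(n): return dict(np.load(n+".npz"))
def pix(d,u,v,z=None):
    K=d["K"]; r=np.array([(u-K[0,2])/K[0,0],(v-K[1,2])/K[1,1],1.])
    if z is None: return d["position"]+d["rotation"]@(r*d["range_z"][int(round(v)),int(round(u))])
    w=d["rotation"]@r; return d["position"]+w*(z-d["position"][2])/w[2]
E
python3 - <<'E'
import cv2
from h import *
a=cv2.imread("pics/top0.png")[225:315,215:435]; cv2.imwrite("pics/topc.png",cv2.resize(a,None,fx=3.6,fy=3.6,interpolation=cv2.INTER_CUBIC))
a=cv2.imread("pics/side0.png")[120:360,230:490]; cv2.imwrite("pics/sidec.png",cv2.resize(a,None,fx=2.5,fy=2.5,interpolation=cv2.INTER_CUBIC))
t=load("top0")
for v in range(262,284,1): print(v,[np.round(pix(t,u,v),3).tolist() for u in(245,313,400)])
print([round(float(pix(t,u,272)[2]),3) for u in range(225,425,3)])
E
```

```text
262 [[0.529, 0.191, 0.169], [0.529, 0.022, 0.166], [0.539, -0.225, 0.022]]
263 [[0.528, 0.194, 0.15], [0.528, 0.022, 0.138], [0.526, -0.195, 0.169]]
264 [[0.524, 0.191, 0.17], [0.523, 0.022, 0.171], [0.523, -0.195, 0.168]]
265 [[0.521, 0.19, 0.174], [0.521, 0.022, 0.172], [0.521, -0.194, 0.172]]
266 [[0.519, 0.191, 0.167], [0.519, 0.022, 0.161], [0.518, -0.195, 0.167]]
267 [[0.516, 0.191, 0.169], [0.517, 0.022, 0.161], [0.448, 0.037, 1.294]]
268 [[0.514, 0.19, 0.173], [0.514, 0.022, 0.153], [0.513, -0.194, 0.17]]
269 [[0.511, 0.191, 0.17], [0.512, 0.022, 0.158], [0.511, -0.194, 0.17]]
270 [[0.509, 0.191, 0.168], [0.509, 0.022, 0.157], [0.508, -0.194, 0.172]]
271 [[0.506, 0.191, 0.17], [0.507, 0.022, 0.154], [0.448, 0.037, 1.294]]
272 [[0.504, 0.191, 0.17], [0.504, 0.022, 0.159], [0.503, -0.194, 0.169]]
273 [[0.501, 0.19, 0.173], [0.502, 0.022, 0.156], [0.501, -0.194, 0.172]]
274 [[0.499, 0.191, 0.168], [0.499, 0.022, 0.155], [0.498, -0.193, 0.172]]
275 [[0.496, 0.19, 0.171], [0.497, 0.022, 0.161], [0.496, -0.194, 0.17]]
276 [[0.494, 0.19, 0.174], [0.494, 0.022, 0.16], [0.493, -0.193,
[... 294 characters left out ...]
217, 0.057]]
281 [[0.485, 0.206, 0.057], [0.486, 0.02, 0.003], [0.486, -0.229, -0.003]]
282 [[0.484, 0.214, -0.003], [0.483, 0.02, 0.003], [0.483, -0.229, -0.004]]
283 [[0.481, 0.213, 0.005], [0.481, 0.02, 0.002], [0.48, -0.229, -0.002]]
[0.002, 0.172, 0.17, 0.172, 0.169, 0.17, 0.171, 0.171, 0.17, 0.173, 0.172, 0.171, 0.172, 0.173, 0.171, 0.174, 0.171, 0.167, 0.171, 0.173, 0.169, 0.168, 0.166, 0.169, 0.167, 0.164, 0.157, 0.157, 0.157, 0.157, 0.158, 0.16, 0.162, 0.153, 0.171, 0.174, 0.168, 0.169, 0.17, 0.171, 0.17, 0.174, 0.169, 0.168, 0.17, 0.168, 0.169, 0.168, 0.169, 0.169, 0.172, 0.169, 0.169, 0.167, 0.169, 0.171, 0.174, 0.17, 0.172, 0.168, 0.169, 0.171, 0.171, 0.169, 0.171, 0.169, -0.002]
```

View pics/topc.png

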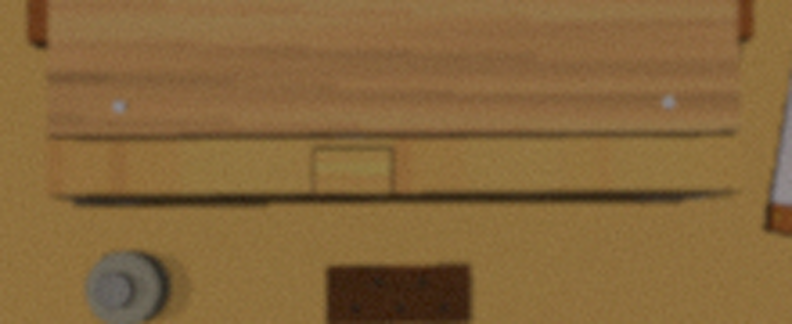

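View pics/sidec.png

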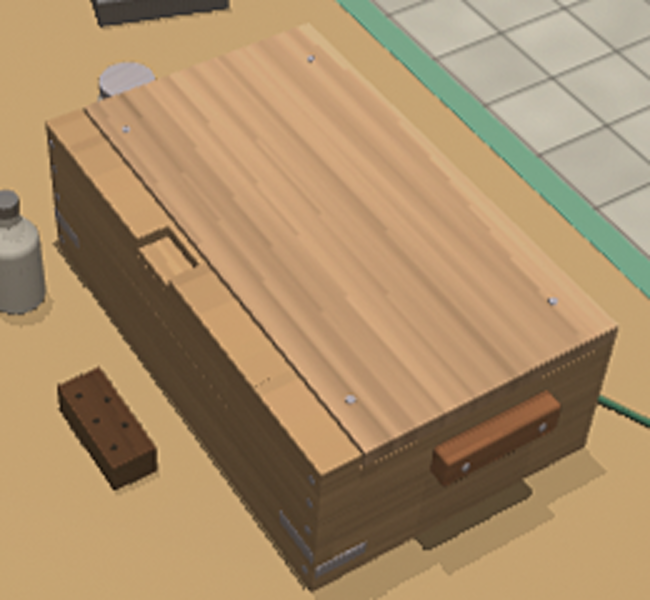

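In the top crop the notch spans x 314 to 393, y 147 to 193, and the rail ends are at x 48 and 738. In the side crop the notch corners are about (139,240), (165,229), (200,265) and (172,283), and the rail's front top edge runs from (47,126) to (320,475). I'll turn both into world positions.

```bash
python3 - <<'E'
from h import *
t=load("top0");s=load("side0")
f=lambda x,y:(215+(x+.5)/3.6-.5,225+(y+.5)/3.6-.5)
g=lambda x,y:(230+(x+.5)/2.5-.5,120+(y+.5)/2.5-.5)
for n,p in dict(LF=(48,195),RF=(738,191),LB=(48,136),RB=(738,131),nL=(314,193),nR=(393,193),nLb=(314,147),nRb=(393,147)).items():
    print("top",n,np.round(pix(t,*f(*p),.17),4))
for n,p in dict(LF=(47,126),RF=(320,475),LB=(84,108),RB=(362,453),nL=(139,240),nR=(172,283),nLb=(165,229),nRb=(200,265)).items():
    print("side",n,np.round(pix(s,*g(*p),.17),4))
def tri(a,b):
    A=[];
    M=np.zeros((3,3));v=np.zeros(3)
    for d,(u,w) in((t,a),(s,b)):
        K=d["K"];r=d["rotation"]@np.array([(u-K[0,2])/K[0,0],(w-K[1,2])/K[1,1],1]);r/=np.linalg.norm(r)
        P=np.eye(3)-np.outer(r,r);M+=P;v+=P@d["position"]
    return np.round(np.linalg.solve(M,v),4)
print("tri LF",tri(f(48,195),g(47,126)),"RF",tri(f(738,191),g(320,475)),"nRb",tri(f(393,147),g(200,265)))
# plane fit / heights
z=[pix(t,u,v)[2] for u in range(235,295) for v in range(266,277)];print("zL",np.median(z))
z=[pix(t,u,v)[2] for u in range(330,415) for v in range(266,277)];print("zR",np.median(z))
z=[pix(s,*np.round(g(x,y)))[2] for x,y in((100,160),(110,175),(220,310),(250,350),(300,415),(320,440))];print(z)
E
```

```text
top LF [0.4872 0.2323 0.17  ]
top RF [ 0.489  -0.2426  0.17  ]
top LB [0.5277 0.233  0.17  ]
top RB [ 0.5305 -0.2437  0.17  ]
top nL [0.4882 0.0498 0.17  ]
top nR [ 0.4881 -0.0046  0.17  ]
top nLb [0.5199 0.0498 0.17  ]
top nRb [ 0.5198 -0.0047  0.17  ]
side LF [0.4854 0.2279 0.17  ]
side RF [ 0.4883 -0.2445  0.17  ]
side LB [0.5276 0.2334 0.17  ]
side RB [ 0.528  -0.2436  0.17  ]
side nL [0.4886 0.0497 0.17  ]
side nR [ 0.4885 -0.0104  0.17  ]
side nLb [0.5151 0.05   0.17  ]
side nRb [ 0.5199 -0.0041  0.17  ]
tri LF [0.4874 0.2331 0.1652] RF [ 0.4892 -0.2432  0.1678] nRb [ 0.5197 -0.0047  0.1707]
zL 0.17064043749577618
zR 0.17054694331415687
[np.float64(0.17220890977055758), np.float64(0.1703358452203123), np.float64(0.17013225600831328), np.float64(0.17098312496383872), np.float64(0.17116986163261472), np.float64(0.1725780942658416)]
```

Rail middle is at about (0.507, -0.006, 0.170), yaw about 0, and the notch spans y -0.005 to +0.050 (centre about +0.022). First I'll shut the gripper, rise, and align the tool with the rail.

Call:
apply_moves(
  commands="0 0 -2 0 0 -0.11; 0 0 -2 0 0 -0.11; 0 0 0 0 0 -0.11; 0 0 0 0 0 0; 0 0 0 0 0 0",
  grip=0,
  newtons=60,
)

```text
t: 0.52
tcp_pos: [0.1823, 0.5425, 0.2404]
orientation: [[-1.0, -0.017, -0.004], [-0.017, 1.0, -0.009], [0.004, -0.009, -1.0]]
contact_force: [-0.6, -0.3, -0.1]
grip_width: 0.299
```

```bash
cat > st.py <<'E'
from workcell import ctrl
import numpy as np
def go(p=None):
    s=ctrl.sense(); R=s["orientation"]
    print("t",round(s["t"],2),"tcp",np.round(s["tcp_pos"],4),"grip",round(s["grip_width"],3),"F",np.round(s["contact_force"],2)); print(np.round(R,3).tolist(), np.round(s["joint_pos"],2))
    Rd=np.diag([-1.,1,-1])
    from scipy.spatial.transform import Rotation as Q
    print("rot to align",np.round(Q.from_matrix(R.T@Rd).as_rotvec(),3))
    if p is not None: print("shift cm",np.round(R.T@(np.array(p)-s["tcp_pos"])*100,2))
E
python3 -c "from st import *;go((.502,.17,.215))"
```

```text
t 0.52 tcp [0.1823 0.5425 0.2404] grip 0.299 F [-0.55 -0.31 -0.1 ]
[[-1.0, -0.017, -0.004], [-0.017, 1.0, -0.009], [0.004, -0.009, -1.0]] [ 1.12  0.26  1.44  0.    1.46 -0.46]
rot to align [-0.009 -0.004  0.017]
shift cm [-31.33 -37.78   2.72]
```

Call:
apply_moves(
  commands="-2.6 -3.1 0 -0.009 -0.004 0.017; -2.6 -3.1 0 0 0 0; -2.6 -3.1 0 0 0 0; -2.6 -3.1 0 0 0 0; -2.6 -3.1 0 0 0 0; -2.6 -3.1 0 0 0 0; -2.6 -3.1 0 0 0 0; -2.6 -3.1 0 0 0 0; -2.6 -3.1 0 0 0 0; -2.6 -3.1 0 0 0 0",
)

```text
t: 1.35
tcp_pos: [0.4397, 0.2249, 0.2309]
orientation: [[-1.0, 0.012, -0.011], [0.012, 1.0, -0.002], [0.011, -0.002, -1.0]]
contact_force: [-0.1, 0.9, 0.8]
grip_width: -0.002
```

```bash
python3 -c "from st import *;go((.502,.17,.215))"
```

```text
t 1.35 tcp [0.4397 0.2249 0.2309] grip -0.002 F [-0.11  0.92  0.82]
[[-1.0, 0.012, -0.011], [0.012, 1.0, -0.002], [0.011, -0.002, -1.0]] [ 0.33  0.14  1.61  0.    1.4  -1.23]
rot to align [-0.002 -0.011 -0.012]
shift cm [-6.32 -5.41  1.53]
```

Call:
apply_moves(
  commands="-2.1 -1.8 0 -0.002 -0.011 -0.012; -2.1 -1.8 0.5 0 0 0; -2.1 -1.8 1 0 0 0; 0 0 0 0 0 0; 0 0 0 0 0 0; 0 0 0 0 0 0",
)

```text
t: 1.85
tcp_pos: [0.5077, 0.1582, 0.2106]
orientation: [[-1.0, 0.027, -0.005], [0.027, 1.0, -0.005], [0.005, -0.005, -1.0]]
contact_force: [0.4, 0.2, 0.2]
grip_width: 0.001
```

```bash
python3 - <<'E'
from st import *;go((.500,.17,.172))
import cv2
for n in("side","top"):
    d=ctrl.get_image(n); cv2.imwrite(f"pics/{n}1.png",d["color"]); np.savez(f"{n}1.npz",**d)
a=cv2.imread("pics/side1.png")[80:320,190:450]; cv2.imwrite("pics/side1c.png",cv2.resize(a,None,fx=2.5,fy=2.5,interpolation=cv2.INTER_CUBIC))
E
```

```text
t 1.85 tcp [0.5077 0.1582 0.2106] grip 0.001 F [0.36 0.15 0.16]
[[-1.0, 0.027, -0.005], [0.027, 1.0, -0.005], [0.005, -0.005, -1.0]] [ 0.17  0.21  1.58 -0.    1.36 -1.37]
rot to align [-0.005 -0.005 -0.027]
shift cm [0.79 1.18 3.86]
```

View pics/side1c.png

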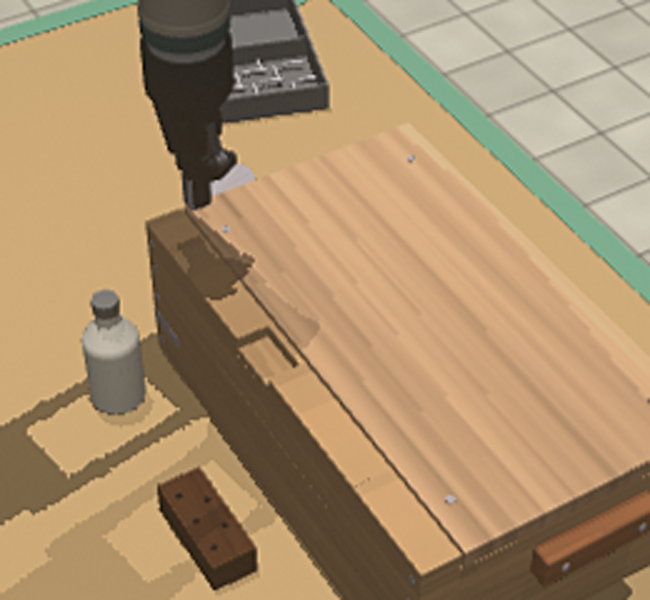

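The closed fingertip, at (197,205) in the crop, is above the +y end of the rail, and the lid is shut. Lowering now.

Call:
apply_moves(
  commands="0.4 0.5 0.8 -0.005 -0.005 -0.027; 0.3 0.3 0.8 0 0 0; 0 0 0.8 0 0 0; 0 0 0.6 0 0 0; 0 0 0 0 0 0; 0 0 0 0 0 0",
)

```text
t: 2.45
tcp_pos: [0.4973, 0.1715, 0.1805]
orientation: [[-1.0, -0.007, 0.003], [-0.007, 1.0, 0.002], [-0.003, 0.002, -1.0]]
contact_force: [0.4, 0.1, -0.1]
grip_width: -0.002
```

```bash
python3 -c "from st import *;go((.500,.165,.171))"
```

```text
t 2.45 tcp [0.4973 0.1715 0.1805] grip -0.002 F [ 0.35  0.14 -0.13]
[[-1.0, -0.007, 0.003], [-0.007, 1.0, 0.002], [-0.003, 0.002, -1.0]] [ 0.2   0.21  1.65  0.    1.28 -1.38]
rot to align [0.002 0.003 0.007]
shift cm [-0.26 -0.65  0.95]
```

Call:
apply_moves(
  commands="-0.2 0 0.2 0 0 0; 0 0 0.2 0 0 0; 0 0 0.2 0 0 0; 0 0 0.1 0 0 0; 0 0 0.1 0 0 0",
)

```text
t: 2.87
tcp_pos: [0.5008, 0.1716, 0.1728]
orientation: [[-1.0, -0.006, 0.005], [-0.006, 1.0, 0.002], [-0.005, 0.002, -1.0]]
contact_force: [0.6, 0.1, -0.6]
grip_width: -0.001
```

Call:
apply_moves(
  commands="0 0 0.1 0 0 0; 0 0 0.1 0 0 0",
)

```text
t: 3.03
tcp_pos: [0.5011, 0.1714, 0.1706]
orientation: [[-1.0, -0.006, 0.005], [-0.006, 1.0, 0.002], [-0.005, 0.002, -1.0]]
contact_force: [0.1, -0.7, 0.4]
grip_width: 0.002
```

Call:
apply_moves(
  commands="0 0 0.07 0 0 0; 0 0 0.07 0 0 0",
)

```text
t: 3.2
tcp_pos: [0.5011, 0.1713, 0.1691]
orientation: [[-1.0, -0.006, 0.005], [-0.006, 1.0, 0.002], [-0.005, 0.002, -1.0]]
contact_force: [0.3, -0.6, 0.3]
grip_width: 0.002
```

Call:
apply_moves(
  commands="0 0 0.07 0 0 0; 0 0 0.07 0 0 0",
)

```text
t: 3.37
tcp_pos: [0.5012, 0.1713, 0.1676]
orientation: [[-1.0, -0.006, 0.005], [-0.006, 1.0, 0.002], [-0.005, 0.002, -1.0]]
contact_force: [0.1, -0.1, -0.1]
grip_width: -0.004
```

Call:
apply_moves(
  commands="0 0 0.08 0 0 0; 0 0 0.08 0 0 0",
)

```text
t: 3.53
tcp_pos: [0.5012, 0.1713, 0.1659]
orientation: [[-1.0, -0.006, 0.006], [-0.006, 1.0, 0.002], [-0.006, 0.002, -1.0]]
contact_force: [0.5, 0.2, 0.0]
grip_width: 0.001
```

```bash
python3 - <<'E'
from st import *
import cv2
for n in("side",):
    d=ctrl.get_image(n); cv2.imwrite(f"pics/{n}2.png",d["color"]); np.savez(f"{n}2.npz",**d)
a=cv2.imread("pics/side2.png")[120:220,220:340]; cv2.imwrite("pics/side2c.png",cv2.resize(a,None,fx=6,fy=6,interpolation=cv2.INTER_CUBIC))
go()
from h import *
s=load("side2")
for v in range(140,190,2): print(v,[np.round(pix(s,u,v),3).tolist() for u in(262,266,270)])
E
```

```text
t 3.58 tcp [0.5011 0.1713 0.1657] grip 0.001 F [0.25 1.17 0.13]
[[-1.0, -0.006, 0.005], [-0.006, 1.0, 0.002], [-0.005, 0.002, -1.0]] [ 0.2   0.23  1.67  0.    1.24 -1.38]
rot to align [0.002 0.005 0.006]
140 [[0.487, 0.137, 0.323], [0.494, 0.133, 0.323], [0.503, 0.134, 0.319]]
142 [[0.49, 0.146, 0.31], [0.495, 0.135, 0.315], [0.505, 0.137, 0.311]]
144 [[0.49, 0.147, 0.304], [0.493, 0.132, 0.313], [0.503, 0.135, 0.307]]
146 [[0.489, 0.145, 0.3], [0.492, 0.13, 0.309], [0.503, 0.134, 0.302]]
148 [[0.49, 0.148, 0.293], [0.491, 0.129, 0.305], [0.5, 0.129, 0.301]]
150 [[0.489, 0.148, 0.287], [0.492, 0.133, 0.297], [0.499, 0.128, 0.297]]
152 [[0.491, 0.152, 0.278], [0.494, 0.137, 0.287], [0.497, 0.123, 0.296]]
154 [[0.491, 0.154, 0.27], [0.504, 0.16, 0.261], [0.496, 0.122, 0.292]]
156 [[0.492, 0.156, 0.263], [0.501, 0.154, 0.26], [0.495, 0.121, 0.288]]
158 [[0.492, 0.157, 0.256], [0.506, 0.167, 0.243], [0.49, 0.112, 0.29]]
160 [[0.491, 0.156, 0.252], [0.489, 0.13, 0.272], [0.489, 0.109, 0.287]]
162 [[0.069, -0.805, 1.14], [0.489, 0.131, 0.266], [0.489, 0.11, 0.281]]
164 [[0.491, 0.158, 0.23
[... 226 characters left out ...]
98, 0.155, 0.22], [0.528, 0.199, 0.174]]
172 [[0.492, 0.164, 0.21], [0.499, 0.157, 0.212], [0.513, 0.168, 0.198]]
174 [[0.492, 0.165, 0.204], [0.498, 0.156, 0.207], [0.523, 0.188, 0.171]]
176 [[0.492, 0.166, 0.196], [0.511, 0.187, 0.171], [0.519, 0.182, 0.171]]
178 [[0.501, 0.188, 0.169], [0.509, 0.182, 0.169], [0.516, 0.175, 0.172]]
180 [[0.496, 0.176, 0.174], [0.504, 0.174, 0.172], [0.513, 0.17, 0.171]]
182 [[0.495, 0.175, 0.169], [0.5, 0.166, 0.174], [0.51, 0.164, 0.171]]
184 [[0.491, 0.167, 0.171], [0.498, 0.161, 0.173], [0.508, 0.16, 0.169]]
186 [[0.488, 0.161, 0.171], [0.495, 0.154, 0.173], [0.504, 0.152, 0.171]]
188 [[0.487, 0.161, 0.164], [0.494, 0.153, 0.168], [0.498, 0.141, 0.176]]
```

View pics/side2c.png

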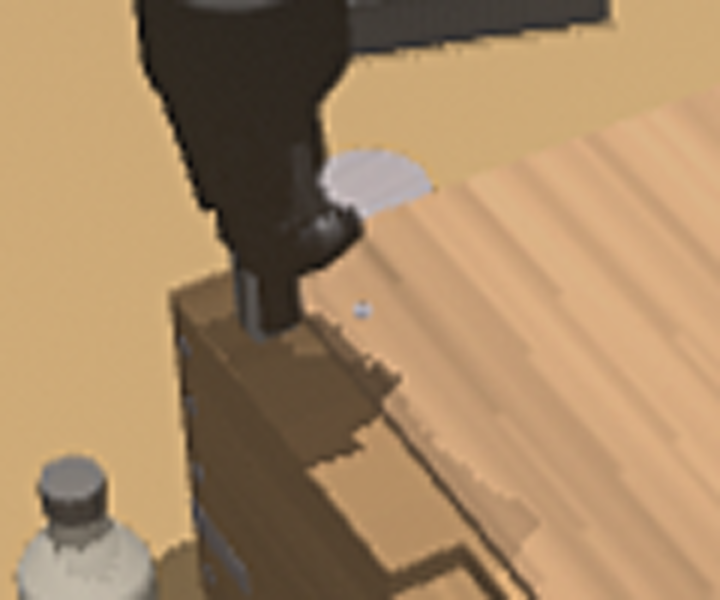

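The side crop shows the fingertip's lower corner at (265,340), still about 2 cm clear of the rail in the depth data. So the real fingertip sits higher than the reported TCP. I'll keep lowering in small steps, going by force.

Call:
apply_moves(
  commands="0 0 0.15 0 0 0; 0 0 0.15 0 0 0; 0 0 0.15 0 0 0; 0 0 0.15 0 0 0",
)

```text
t: 3.92
tcp_pos: [0.5013, 0.1714, 0.1594]
orientation: [[-1.0, -0.006, 0.006], [-0.006, 1.0, 0.002], [-0.006, 0.002, -1.0]]
contact_force: [-0.5, -0.5, 1.5]
grip_width: 0.0
```

```bash
cat > look.py <<'E'
import sys,cv2
from st import *
from h import *
k=sys.argv[1]; x0,y0=int(sys.argv[2]),int(sys.argv[3])
d=ctrl.get_image("side"); np.savez(f"side{k}.npz",**d); a=d["color"][y0:y0+100,x0:x0+130]; cv2.imwrite(f"pics/side{k}c.png",cv2.resize(a,None,fx=6,fy=6,interpolation=cv2.INTER_CUBIC))
go()
E
python3 look.py 3 220 120
```

```text
t 3.97 tcp [0.5011 0.1713 0.1591] grip 0.001 F [-0.33 -0.31 -0.86]
[[-1.0, -0.006, 0.005], [-0.006, 1.0, 0.002], [-0.005, 0.002, -1.0]] [ 0.2   0.23  1.68  0.    1.23 -1.38]
rot to align [0.002 0.005 0.006]
```

View pics/side3c.png

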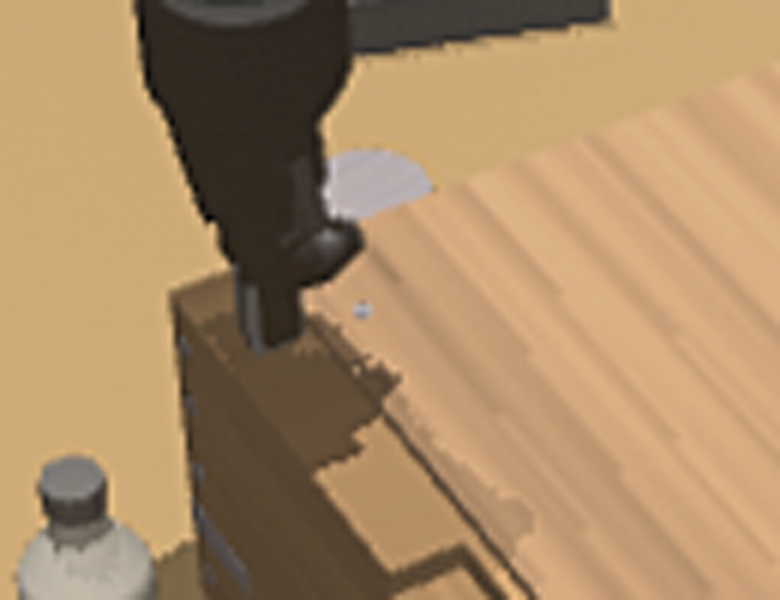

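The fingertip's lower corner is now at (265,352). I'll work out where it should appear at contact.

```bash
python3 - <<'E'
from h import *
d=load("side3");K=d["K"]
def pr(p):
    c=d["rotation"].T@(np.array(p)-d["position"]);u=K@c/c[2];return (u[0]-220+.5)*6,(u[1]-120+.5)*6
for p in((.49,.157,.17),(.49,.157,.18),(.49,.157,.19),(.512,.157,.17),(.49,.186,.17),(.501,.171,.17)):print(p,np.round(pr(p)))
E
```

```text
(0.49, 0.157, 0.17) [266. 405.]
(0.49, 0.157, 0.18) [264. 386.]
(0.49, 0.157, 0.19) [262. 366.]
(0.512, 0.157, 0.17) [316. 385.]
(0.49, 0.186, 0.17) [232. 361.]
(0.501, 0.171, 0.17) [275. 374.]
```

By projection the tip is still about 2 cm above the rail. I'll continue in small steps.

Call:
apply_moves(
  commands="0 0 0.15 0 0 0; 0 0 0.15 0 0 0; 0 0 0.15 0 0 0; 0 0 0.15 0 0 0",
)

```text
t: 4.3
tcp_pos: [0.5012, 0.1713, 0.1526]
orientation: [[-1.0, -0.006, 0.005], [-0.006, 1.0, 0.002], [-0.005, 0.002, -1.0]]
contact_force: [0.0, 0.2, -0.2]
grip_width: 0.003
```

Call:
apply_moves(
  commands="0 0 0.1 0 0 0; 0 0 0.1 0 0 0; 0 0 0.1 0 0 0",
)

```text
t: 4.55
tcp_pos: [0.5011, 0.1713, 0.1491]
orientation: [[-1.0, -0.006, 0.005], [-0.006, 1.0, 0.002], [-0.005, 0.002, -1.0]]
contact_force: [-0.4, -0.2, 0.3]
grip_width: -0.002
```

```bash
python3 look.py 4 220 120
```

```text
t 4.6 tcp [0.501  0.1713 0.1489] grip 0.002 F [-0.77 -0.14  0.1 ]
[[-1.0, -0.006, 0.005], [-0.006, 1.0, 0.002], [-0.005, 0.002, -1.0]] [ 0.2   0.24  1.69  0.    1.2  -1.38]
rot to align [0.002 0.005 0.006]
```

View pics/side4c.png

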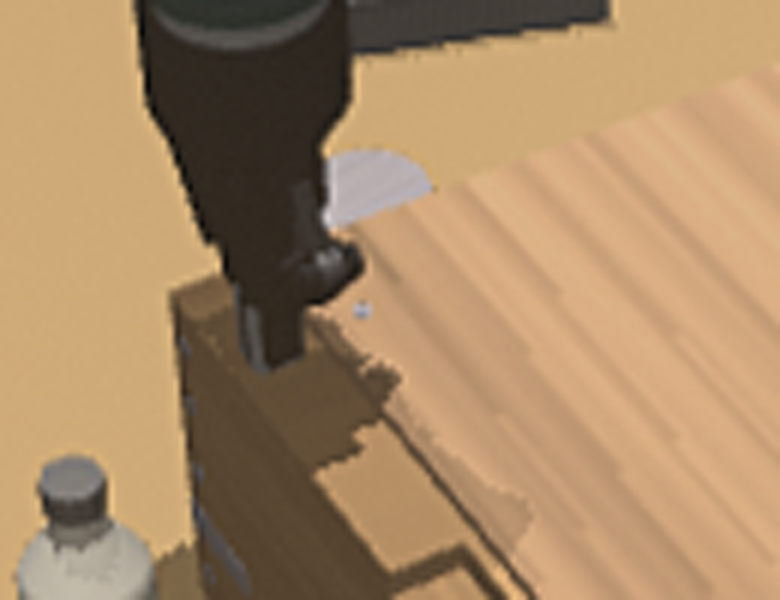

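The lower corner is now at (265,371). The knuckle at (350,265) sticks out, so I'll check where it sits, since the lid will rise past it.

```bash
python3 - <<'E'
from h import *
d=load("side4")
for v in range(154,184,2): print(v,[np.round(pix(d,u,v),3).tolist() for u in range(260,282,3)])
E
```

```text
154 [[0.485, 0.15, 0.276], [0.489, 0.144, 0.278], [0.49, 0.129, 0.289], [0.497, 0.13, 0.286], [0.504, 0.13, 0.282], [0.615, 0.348, 0.078], [0.623, 0.348, 0.075], [0.63, 0.344, 0.075]]
156 [[0.485, 0.151, 0.269], [0.49, 0.146, 0.272], [0.491, 0.133, 0.28], [0.496, 0.128, 0.281], [0.502, 0.125, 0.281], [0.611, 0.342, 0.077], [0.621, 0.344, 0.072], [0.574, 0.229, 0.175]]
158 [[0.485, 0.152, 0.263], [0.49, 0.147, 0.265], [0.492, 0.135, 0.273], [0.497, 0.131, 0.274], [0.5, 0.122, 0.279], [0.559, 0.233, 0.173], [0.567, 0.231, 0.17], [0.573, 0.227, 0.17]]
160 [[0.485, 0.153, 0.257], [0.492, 0.154, 0.253], [0.501, 0.157, 0.247], [0.495, 0.129, 0.27], [0.498, 0.12, 0.275], [0.505, 0.119, 0.273], [0.511, 0.116, 0.273], [0.569, 0.221, 0.171]]
162 [[0.485, 0.155, 0.25], [0.493, 0.155, 0.246], [0.5, 0.155, 0.243], [0.495, 0.128, 0.265], [0.497, 0.117, 0.273], [0.503, 0.115, 0.271], [0.51, 0.115, 0.268], [0.565, 0.212, 0.172]]
164 [[0.484, 0.154, 0.245], [0.492, 0.155, 0.241], [0.501, 0.16, 0.233], [0.488, 0.115, 0.272], [0.496, 0.117, 0.267], [0.499, 0.108, 0.272], [0.508, 0.11, 0.267], [0.562, 0
[... 991 characters left out ...]
.194], [0.499, 0.16, 0.197], [0.505, 0.157, 0.197], [0.524, 0.18, 0.171], [0.529, 0.174, 0.173], [0.535, 0.172, 0.172], [0.544, 0.173, 0.167]]
178 [[0.489, 0.171, 0.188], [0.493, 0.163, 0.192], [0.498, 0.158, 0.193], [0.505, 0.158, 0.19], [0.52, 0.173, 0.171], [0.529, 0.177, 0.164], [0.533, 0.168, 0.17], [0.539, 0.165, 0.169]]
180 [[0.493, 0.182, 0.171], [0.492, 0.163, 0.186], [0.497, 0.157, 0.189], [0.509, 0.166, 0.176], [0.517, 0.167, 0.171], [0.523, 0.164, 0.17], [0.528, 0.158, 0.174], [0.536, 0.158, 0.17]]
182 [[0.489, 0.175, 0.172], [0.496, 0.172, 0.171], [0.502, 0.168, 0.171], [0.508, 0.166, 0.169], [0.513, 0.16, 0.172], [0.521, 0.16, 0.169], [0.529, 0.16, 0.165], [0.532, 0.15, 0.172]]
```

The knuckles stick out only along ±y, with x up to about 0.511, so they are clear of the lid, which starts at x about 0.53. Continuing down.

Call:
apply_moves(
  commands="0 0 0.1 0 0 0; 0 0 0.1 0 0 0; 0 0 0.1 0 0 0; 0 0 0.1 0 0 0",
)

```text
t: 4.93
tcp_pos: [0.5012, 0.1713, 0.1447]
orientation: [[-1.0, -0.006, 0.005], [-0.006, 1.0, 0.002], [-0.005, 0.002, -1.0]]
contact_force: [-0.6, 0.8, -0.5]
grip_width: 0.002
```

Call:
apply_moves(
  commands="0 0 0.1 0 0 0; 0 0 0.1 0 0 0; 0 0 0.1 0 0 0",
)

```text
t: 5.18
tcp_pos: [0.5012, 0.1714, 0.142]
orientation: [[-1.0, -0.006, 0.005], [-0.006, 1.0, 0.002], [-0.005, 0.002, -1.0]]
contact_force: [-2.7, -0.7, 9.8]
grip_width: -0.0
```

```bash
python3 look.py 5 220 120
```

```text
t 5.23 tcp [0.5013 0.1714 0.1421] grip 0.003 F [-0.92 -0.08  4.51]
[[-1.0, -0.006, 0.006], [-0.006, 1.0, 0.002], [-0.006, 0.002, -1.0]] [ 0.2   0.25  1.7   0.    1.18 -1.38]
rot to align [0.002 0.006 0.006]
```

View pics/side5c.png

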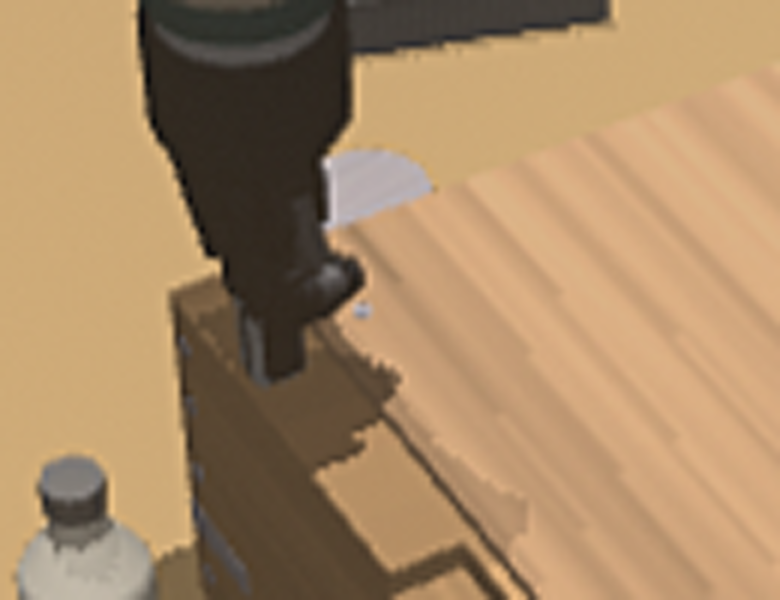

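Contact: 4 to 10 N at a reported TCP z of 0.142, so the reported TCP reads about 28 mm low. The foot's visible corners are (265,383), (303,370) and (240,372). I'll check for a sideways offset too.

```bash
python3 - <<'E'
from h import *
from workcell import ctrl
d=load("side5")
for x,y in((265,383),(303,370),(240,372)): print(np.round(pix(d,220+(x+.5)/6-.5,120+(y+.5)/6-.5,.17),4))
import cv2
d=ctrl.get_image("top");np.savez("top5.npz",**d)
a=d["color"][215:305,205:385];cv2.imwrite("pics/top5c.png",cv2.resize(a,None,fx=4.4,fy=4.4,interpolation=cv2.INTER_CUBIC))
for v in range(255,290,3): print(v,[np.round(pix(d,u,v),3).tolist() for u in(240,246,252,258,264)])
E
```

```text
[0.4954 0.1678 0.17  ]
[0.5116 0.167  0.17  ]
[0.4899 0.1784 0.17  ]
255 [[0.511, 0.144, 0.573], [0.511, 0.134, 0.574], [0.51, 0.124, 0.579], [0.511, 0.115, 0.574], [0.512, 0.107, 0.56]]
258 [[0.506, 0.143, 0.576], [0.506, 0.134, 0.574], [0.506, 0.124, 0.576], [0.506, 0.115, 0.575], [0.507, 0.107, 0.56]]
261 [[0.501, 0.144, 0.574], [0.501, 0.134, 0.576], [0.501, 0.124, 0.577], [0.501, 0.115, 0.577], [0.502, 0.107, 0.563]]
264 [[0.497, 0.144, 0.573], [0.497, 0.134, 0.573], [0.497, 0.124, 0.574], [0.496, 0.115, 0.576], [0.497, 0.107, 0.56]]
267 [[0.492, 0.143, 0.575], [0.492, 0.134, 0.571], [0.492, 0.124, 0.576], [0.492, 0.115, 0.574], [0.493, 0.107, 0.558]]
270 [[0.487, 0.144, 0.569], [0.487, 0.134, 0.572], [0.487, 0.125, 0.569], [0.487, 0.115, 0.572], [0.488, 0.107, 0.553]]
273 [[0.483, 0.144, 0.569], [0.483, 0.135, 0.567], [0.483, 0.127, 0.555], [0.483, 0.115, 0.569], [0.483, 0.107, 0.559]]
276 [[0.478, 0.145, 0.566], [0.478, 0.135, 0.561], [0.478, 0.126, 0.559], [0.478, 0.116, 0.564], [0.478, 0.107, 0.552]]
279 [[0.473, 0.145, 0.56], [0.473, 0.136, 0.559], [0.473, 0.126, 0.556], [0.473, 0.116, 0.562], [0.473, 0.107, 0.56]]
282 [[0.469, 0.146, 0.554], [0.469, 0.137, 0.55], [0.469, 0.128, 0.546], [0.468, 0.116, 0.564], [0.468, 0.106, 0.562]]
285 [[0.464, 0.148, 0.541], [0.467, 0.157, 0.396], [0.468, 0.152, 0.343], [0.464, 0.116, 0.563], [0.464, 0.106, 0.561]]
288 [[0.467, 0.227, 0.001], [0.467, 0.21, 0.005], [0.467, 0.193, 0.001], [0.459, 0.116, 0.564], [0.459, 0.106, 0.565]]
```

View pics/top5c.png

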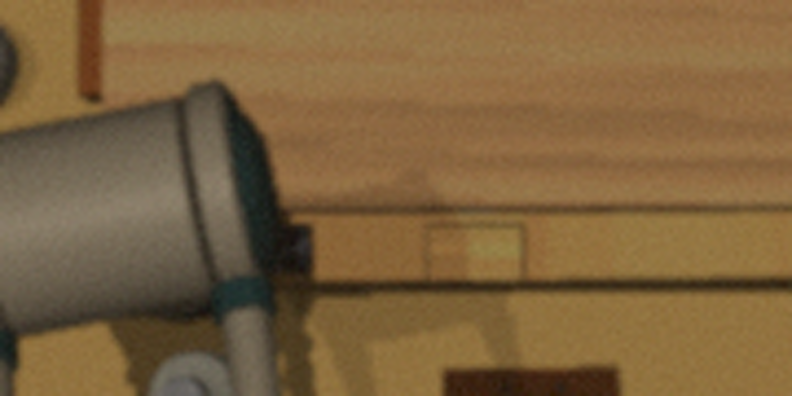

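No sideways offset: the foot is around (0.502, 0.17). Now I'll slide lightly toward -y along the rail.

Call:
apply_moves(
  commands="0 -0.6 0.03 0 0 0; 0 -0.8 0.03 0 0 0; 0 -0.8 0.03 0 0 0",
)

```text
t: 5.53
tcp_pos: [0.5025, 0.1506, 0.1421]
orientation: [[-1.0, -0.007, 0.009], [-0.007, 1.0, 0.005], [-0.009, 0.005, -1.0]]
contact_force: [0.3, 1.4, 4.4]
grip_width: -0.001
```

Call:
apply_moves(
  commands="0 -0.8 0.03 0 0.005 0; 0.03 -0.8 0.03 0 0 0; 0.03 -0.8 0.03 0 0 0; 0 -0.8 0.03 0 0 0; 0 -0.8 0.03 0 0 0",
)

```text
t: 5.95
tcp_pos: [0.504, 0.1076, 0.1421]
orientation: [[-1.0, -0.005, 0.008], [-0.005, 1.0, 0.01], [-0.008, 0.01, -1.0]]
contact_force: [-0.4, 3.4, 5.6]
grip_width: 0.003
```

Call:
apply_moves(
  commands="0.1 -0.5 0.03 0.005 0.005 0; 0.1 -0.5 0.03 0.005 0.005 0; 0.1 -0.5 0.03 0 0 0; 0.1 -0.5 0.03 0 0 0",
)

```text
t: 6.28
tcp_pos: [0.5016, 0.0852, 0.1421]
orientation: [[-1.0, -0.002, 0.002], [-0.002, 1.0, 0.002], [-0.002, 0.002, -1.0]]
contact_force: [0.7, 3.7, 5.6]
grip_width: 0.0
```

Plain wood is felt at y = 0.085 (5.6 N). I'll go on to the notch edge in smaller steps.

Call:
apply_moves(
  commands="0.1 -0.5 0.03 0 0 0; 0.1 -0.5 0.03 0 0 0; 0.05 -0.5 0.03 0 0 0; 0 -0.5 0.03 0 0 0; 0 -0.4 0.03 0 0 0",
)

```text
t: 6.7
tcp_pos: [0.5002, 0.0607, 0.142]
orientation: [[-1.0, -0.0, 0.004], [-0.0, 1.0, 0.006], [-0.004, 0.006, -1.0]]
contact_force: [-0.4, 3.2, 6.1]
grip_width: 0.001
```

Call:
apply_moves(
  commands="0.05 -0.4 0.03 0 0 0; 0 -0.4 0.03 0 0 0; 0 -0.4 0.03 0 0 0",
)

```text
t: 6.95
tcp_pos: [0.5, 0.0486, 0.1419]
orientation: [[-1.0, 0.0, 0.005], [0.0, 1.0, 0.009], [-0.005, 0.009, -1.0]]
contact_force: [0.9, 3.4, 5.5]
grip_width: 0.0
```

Call:
apply_moves(
  commands="0 -0.4 0.03 0.004 0.004 0; 0 -0.4 0.03 0.004 0 0; 0 -0.4 0.03 0 0 0",
)

```text
t: 7.2
tcp_pos: [0.4981, 0.0335, 0.1396]
orientation: [[-1.0, -0.0, -0.004], [-0.0, 1.0, -0.003], [0.004, -0.003, -1.0]]
contact_force: [-0.2, -0.5, -0.1]
grip_width: -0.002
```

Call:
apply_moves(
  commands="0 -0.4 0.03 0 0 0; 0 -0.4 0.03 0 0 0",
)

```text
t: 7.37
tcp_pos: [0.4967, 0.0237, 0.1376]
orientation: [[-1.0, -0.001, -0.007], [-0.001, 1.0, -0.005], [0.007, -0.005, -1.0]]
contact_force: [0.8, -0.4, -0.1]
grip_width: -0.001
```

The fingertip dropped off the notch edge: force is zero and z falls freely. Now at y = 0.024, near the notch centre. Centring in x and lowering to the floor.

Call:
apply_moves(
  commands="-0.2 0 0 -0.005 -0.007 0; -0.1 0 0.1 0 0 0; 0 0 0.1 0 0 0; 0 0 0.1 0 0 0; 0 0 0.1 0 0 0",
)

```text
t: 7.78
tcp_pos: [0.4991, 0.022, 0.1322]
orientation: [[-1.0, 0.0, -0.002], [0.0, 1.0, -0.001], [0.002, -0.001, -1.0]]
contact_force: [0.6, -0.3, 0.0]
grip_width: -0.001
```

```bash
python3 look.py 6 260 150
```

```text
t 7.83 tcp [0.499  0.0221 0.132 ] grip 0.003 F [ 0.36  0.08 -0.77]
[[-1.0, 0.0, -0.002], [0.0, 1.0, -0.001], [0.002, -0.001, -1.0]] [-0.09  0.22  1.77 -0.    1.15 -1.66]
rot to align [-0.001 -0.002 -0.   ]
```

View pics/side6c.png

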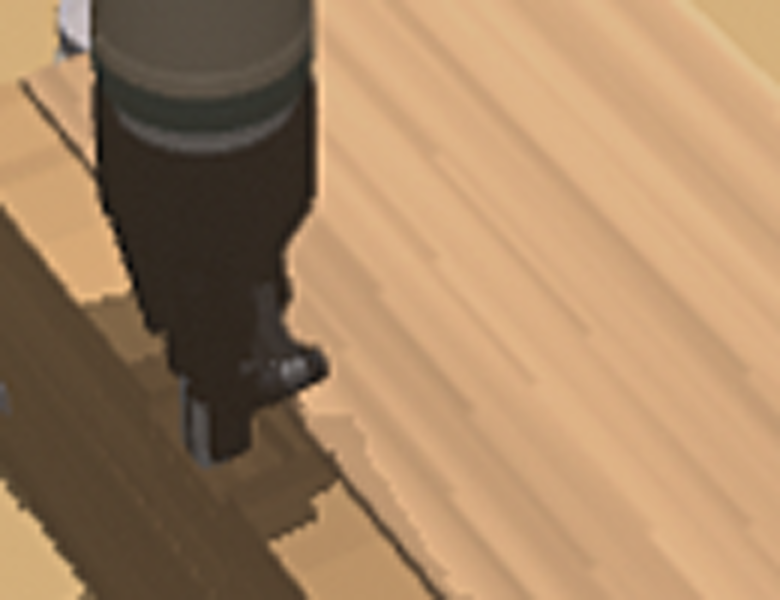

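The fingertip, corner at (205,465), is inside the notch with shadow on its floor. Now pressing.

Call:
apply_moves(
  commands="0 0 0.1 0 0 0; 0 0 0.1 0 0 0; 0 0 0.1 0 0 0; 0 0 0.1 0 0 0",
)

```text
t: 8.17
tcp_pos: [0.4991, 0.0224, 0.1288]
orientation: [[-1.0, -0.001, -0.002], [-0.001, 1.0, -0.001], [0.002, -0.001, -1.0]]
contact_force: [-1.3, 0.1, 5.6]
grip_width: -0.005
```

Call:
apply_moves(
  commands="0 0 0.1 0 0 0; 0 0 0.1 0 0 0",
)

```text
t: 8.33
tcp_pos: [0.4991, 0.0224, 0.1283]
orientation: [[-1.0, -0.001, -0.001], [-0.001, 1.0, -0.002], [0.001, -0.002, -1.0]]
contact_force: [-2.5, -0.0, 7.1]
grip_width: -0.003
```

Call:
apply_moves(
  commands="0 0 0.18 0 0 0; 0 0 0.2 0 0 0; 0 0 0.2 0 0 0",
)

```text
t: 8.58
tcp_pos: [0.4992, 0.0223, 0.1254]
orientation: [[-1.0, -0.002, 0.001], [-0.002, 1.0, -0.002], [-0.001, -0.002, -1.0]]
contact_force: [-2.6, -0.4, 7.3]
grip_width: 0.002
```

Call:
apply_moves(
  commands="0 0 0.2 0 0 0; 0 0 0.2 0 0 0",
)

```text
t: 8.75
tcp_pos: [0.4992, 0.0223, 0.123]
orientation: [[-1.0, -0.002, 0.002], [-0.002, 1.0, -0.003], [-0.002, -0.003, -1.0]]
contact_force: [-1.8, -0.3, 6.1]
grip_width: -0.001
```

```bash
python3 look.py 7 260 150
```

```text
t 8.8 tcp [0.4992 0.0224 0.1229] grip -0.002 F [-1.7   0.21  4.7 ]
[[-1.0, -0.002, 0.002], [-0.002, 1.0, -0.003], [-0.002, -0.003, -1.0]] [-0.09  0.22  1.79 -0.    1.12 -1.66]
rot to align [-0.003  0.002  0.002]
```

View pics/side7c.png

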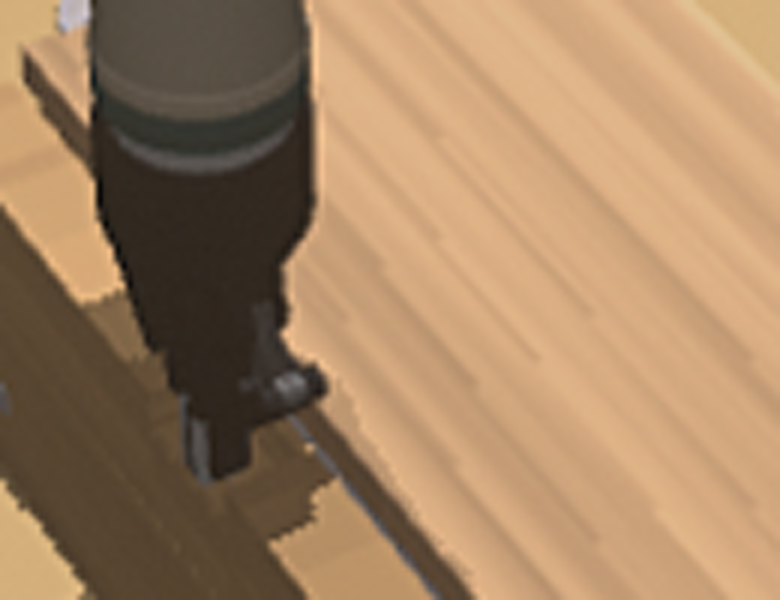

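The lid is rising: its front edge is visible along (30,70) to (450,600). I'll draw the hand up and toward the robot, away from it.

Call:
apply_moves(
  commands="0.2 0 -0.5 0 0 0; 0.4 0 -1 0 0 0; 0.4 0 -1.5 0 0 0; 1 0 -2 0 0 0; 1 0 -2.5 0 0 0; 1.5 0 -2.5 0 0 0; 1.5 0 -2.5 0 0 0; 1 0 -2 0 0 0; 0 0 0 0 0 0; 0 0 0 0 0 0",
)

```text
t: 9.63
tcp_pos: [0.4215, 0.0234, 0.2781]
orientation: [[-1.0, -0.003, 0.0], [-0.003, 1.0, -0.002], [-0.0, -0.002, -1.0]]
contact_force: [0.6, -0.0, -0.4]
grip_width: -0.002
```

Call:
apply_moves(
  commands="1.5 2 -1 0 0 0; 1.5 3 -1 0 0 0; 1.5 3 -1 0 0 0; 1 3 -0.5 0 0 0; 0 0 0 0 0 0; 0 0 0 0 0 0; 0 0 0 0 0 0; 0 0 0 0 0 0; 0 0 0 0 0 0; 0 0 0 0 0 0",
)

```text
t: 10.47
tcp_pos: [0.3627, 0.1349, 0.3059]
orientation: [[-1.0, 0.002, -0.015], [0.002, 1.0, -0.005], [0.015, -0.005, -1.0]]
contact_force: [-0.6, -0.6, -0.3]
grip_width: -0.001
```

```bash
python3 - <<'E'
from st import *
from h import *
import cv2
go()
for n in("side","top"):
    d=ctrl.get_image(n); cv2.imwrite(f"pics/{n}8.png",d["color"]); np.savez(f"{n}8.npz",**d)
s=load("side8")
for p in((370,275),(355,255),(385,292)): print(p,np.round(pix(s,*p),3))
t=load("top8")
for u in (320,360,400): print([np.round(pix(t,u,v),3).tolist() for v in(254,257,260,263,266,270)])
E
```

```text
t 10.47 tcp [0.3627 0.1349 0.3059] grip -0.001 F [-0.57 -0.64 -0.3 ]
[[-1.0, 0.002, -0.015], [0.002, 1.0, -0.005], [0.015, -0.005, -1.0]] [ 0.18 -0.05  1.64 -0.    1.57 -1.39]
rot to align [-0.005 -0.015 -0.002]
(370, 275) [ 0.537 -0.21   0.209]
(355, 255) [ 0.539 -0.153  0.209]
(385, 292) [ 0.632 -0.15   0.023]
[[0.545, 0.006, 0.208], [0.538, 0.006, 0.202], [0.532, 0.005, 0.194], [0.536, 0.0, 0.018], [0.519, 0.004, 0.158], [0.509, 0.004, 0.159]]
[[0.545, -0.09, 0.21], [0.537, -0.09, 0.211], [0.533, -0.095, 0.17], [0.536, -0.113, 0.018], [0.518, -0.094, 0.177], [0.508, -0.094, 0.172]]
[[0.545, -0.187, 0.207], [0.538, -0.187, 0.208], [0.545, -0.227, 0.013], [0.525, -0.194, 0.173], [0.518, -0.194, 0.171], [0.508, -0.194, 0.17]]
```

View pics/side8.png

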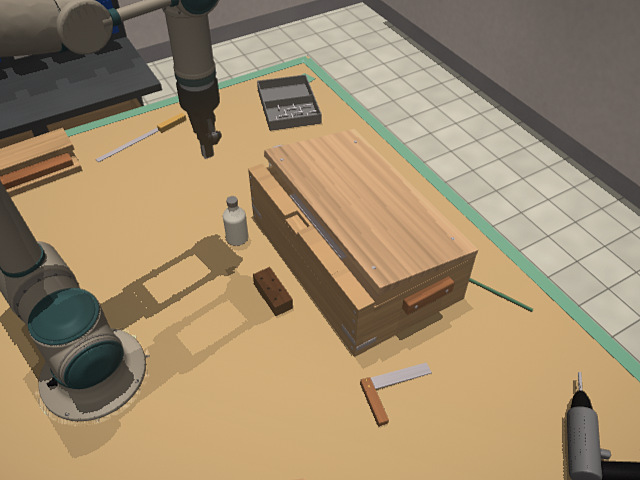

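View pics/top8.png

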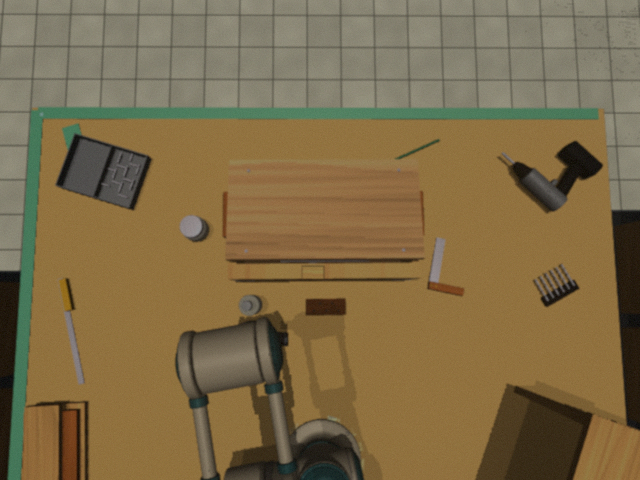

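The side view shows the lid's front edge sprung up at (265,150) to (380,290), and the depth data puts its top at 0.209 m (+39 mm). The hand is well clear at (207,150). In both views the bottle, offcut, square and jar sit at the same pixels as at the start. Handing in.

```bash
python3 -c "from workcell import ctrl;print(ctrl.sign_off())"
```

```text
the job is handed in; nothing more can be done
None
```

The chest is open and the job is handed in; no verdict was reported.

**What I did:** I set the closed fingertips on the rail near its +y end (about 4–10 N) and slid them along at about 4–6 N. The tip dropped into the notch between y = 0.049 and y = 0.034. I then pressed the catch down until the lid sprang up (at most about 7 N read) and drew the hand away.

**Last checks:**
- **Lid:** its top front edge is at about 0.209 m, 39 mm above where it was when shut.
- **Catch:** the notch floor is back at about 0.158 m, its rest height within the depth noise.
- **Hand:** it is clear of everything, and the force reads about zero.
- **Bystanders:** the glue bottle, offcut, try square and jar stand at the same pixels as at the start.
- **Time:** the job took about 10.5 s.

**One disagreement:** the fingertips met the 0.170 m rail only when the TCP read 0.142 m, about 28 mm lower than expected. I found no sideways offset, so I worked from contact force and the camera images. Taken at face value, that reading puts the grasp point about 9 mm below the rail top in step 1. That is inside the −10 mm limit, but only just.

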